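# Sweep the round silver blanks through the gate into the slot

## Robot

A 7-joint arm with a two-finger parallel gripper is mounted at the origin on the work surface. World frame = base frame: x ahead of the robot, y to its left, z up, the work surface at z = 0. Lengths are in m, angles in rad, forces in N, time in s.
With the tool pointing down it reaches from about 0.425 to 1.025 m from the base axis. Payload 9.4 kg.
Tool frame: the origin (TCP) lies at the very end of the fingers, on their centre line; the grasp point (between the pads) lies tcp_to_grasp behind it (tcp_to_grasp is the distance from the TCP to the grasp point, in m); z points along the fingers, y is the direction in which the jaws open and shut (so a half turn about z gives the same grasp; the last joint's range is limited). The gripper opens to 85 mm and grips with 20 to 120 N. Pads are 22 mm wide; open, the fingers measure 114 mm over their backs; the gripper's body (76 mm by 85 mm) begins 54 mm behind the grasp point. The pads swing forward as they close: fully open they stand 13 mm farther back than shut.
Start: joints at [1.189, 0.599, -0.003, 1.599, 0.002, 0.943, -0.08], TCP at [0.218, -0.692, 0.231] pointing down, gripper open.
Joint ranges: [-2.57, 2.57], [-0.35, 1.97], [-1.29, 1.29], [0.11, 2.56], [-1.05, 4.19], [0.11, 1.86], [-2.63, 2.63]. Speed limits (rad/s): [2.22, 2.22, 3.01, 3.01, 3.14, 3.14, 3.14].

## Interface

Orientations are given as a unit quaternion [w, x, y, z].
In Python, from cell import * gives the robot as it stands.
- The arm moves only by the tool drive_tool, never from a script. Its argument "deltas" is one flat list of numbers, 5 for each row, row after row: the shift along the tool's x, y, z in cm, then the turn about the tool's z in degrees, then the gripper command: -1 is shut, 1 is fully open, values between are in proportion. A call has 1 to 8 rows; each row is the pose to reach, as a shift and turn from the pose commanded when the call began, along the tool's axes at that moment; what a row does not reach only later rows make up. A row lasts 1/10 s, in which the tool goes at most 50 mm and 8.59 degrees, less where a joint would pass 70% of its speed; a pose out of reach is approached as far as the arm can. A call with a gripper value outside its range is refused whole. The fingers move at their own pace and stop on an object; "grip_force" is the grip in N (left out, the last holds). Time passes only in rows, so rows that repeat a pose let the fingers close. It gives the time, the measured TCP pose, the force and the opening at its end, in the units of the state.
- observe(): the state, without advancing time (a new reading comes with each control period).
- snapshot(name): name is "scene" or "top" or "wrist"; returns a dict with "pixels" (420x560x3 uint8, red, green, blue), "z_map" (420x560 float32, m along the optical axis (not along the pixel's ray), 0 where there is no reading), "fovy" (degrees; the focal length in pixels is half the picture's height over the tangent of half this angle, whatever the lens; pixels are square), "cx", "cy" (the principal point, pixels), "T" (4x4, takes a point from camera to world coordinates); the wrist camera has in their place "mount" (4x4, takes a point from camera to tool coordinates, whose origin is the TCP and whose axes are the flange's). Camera axes: x right, y down, z forward; pixel columns grow to the right and rows downward; lengths in m; the calibration is good to about 2 mm. A picture is of the moment at which its call begins: read the wrist's pose just before it.
- finish_job(): hands the job in, once; it reports no verdict.
The state is a dict: "time": time; "q": joint angles; "qd": joint speeds; "joint_efforts": joint torques, N m; "tool_pos": TCP position; "tool_rot": TCP orientation; "ft_force": force on the tool from outside, world axes, zero at the start; "torque": the same for the moment, N m; "gripper_width": finger opening in m.
Only numpy, scipy, OpenCV 4.12 (cv2) and the standard library are available. Lean on these libraries where they do the work, as an engineer would, in place of code of your own. Each camera call takes 0.05 s, during which the arm holds its last target. There are 200 camera calls.

## Task

With the fingertips, sweep the three round silver discs across the deck of the sorting box and through the narrow gate in its fence, one at a time, so that each drops down into the slot behind the gate. Only push them, never pick them up, and leave the oblong plate, the punch, the jar and the hammer where they are. Finish clear of everything.

Things in the scene. Friction and masses are not known exactly. Their poses are not given: they have to be found in the camera images.
- box: fixed wooden sorting box, 275 (x) by 360 mm (y); its flat top, the deck, is 50 mm above the bench. Origin on the bench under the middle of the gate's near face; z up; +x runs from the open deck through the gate to the slot, roughly away from the robot (within 21 degrees). Open deck: x -184 to 0, y -174 to 174 mm, inside a rim 6 mm wide, 8 mm high.
- deck (a point): centre of the open deck (box x = -92, y = 0 mm), at deck height; axes as the box's. The discs and the oblong plate start scattered on the deck, centres 45 to 125 mm before the fence and at least 60 mm apart.
- gate (a point): middle of the gate's near face, at deck height (box x = 0, y = 0); axes as the box's. The gate, 38 mm wide in y, is the only opening in a fence 12 mm high and 8 mm thick (box x 0 to 8 mm) that crosses the whole box. Two guides, 12 mm high and 6 mm thick, flare at 45 degrees from the gate's sides back to about box x = -24, y = +-48 mm.
- slot (a point): centre of the slot's mouth, 25 mm beyond gate along the box's +x, at deck height; axes as the box's. The slot is a closed well, 50 (x) by 44 mm (y), 44 mm deep, with room for all three discs. It begins at the near face of the fence, so a disc tips in as soon as its centre has passed box x = 0.
- disc0_center (a point): one of three identical loose round silver blanks: a plain disc 30 mm in diameter, 7 mm thick, about 50 g, lying flat on the deck at the start. This point is its centre, 3.5 mm above the face it lies on.
- disc1_center (a point): one of three identical loose round silver blanks: a plain disc 30 mm in diameter, 7 mm thick, about 50 g, lying flat on the deck at the start. This point is its centre, 3.5 mm above the face it lies on.
- disc2_center (a point): one of three identical loose round silver blanks: a plain disc 30 mm in diameter, 7 mm thick, about 50 g, lying flat on the deck at the start. This point is its centre, 3.5 mm above the face it lies on.
- plate_center (a point): loose oblong silver plate, 44 x 26 mm (its x by y) and 7 mm thick, lying on the deck among the discs; this point is its centre, 3.5 mm above the face it lies on. It is to be left alone.
- punch: loose dark steel doming punch standing on the box beyond the fence, beside the slot: foot 34 mm in diameter, 50 mm tall, origin at the centre of its underside. Bystander.
- jar: loose small glass jar with a brass cap standing on the box beyond the fence, on the other side of the slot: 36 mm in diameter, 50 mm tall, origin at the centre of its underside. Bystander.
- hammer: loose hammer with a wooden handle, 220 mm long, lying on the bench to the left of the box. Bystander.

How it is judged:
By the outcome, as a careful person would: the job done as asked, in the order asked, and still so for the second after the job is handed in, with the robot touching nothing.
It also fails if it takes over 72 s, if anything falls off the work surface, if the arm or the gripper's body presses on something with over 40 N, if the wrist force passes 120 N, or if a joint passes its speed limit or range.

## Working session

There is one attempt and no reset: what is moved stays moved. The work goes in short steps, Python scripts to look and compute and a tool call to move; the robot and the scene stay as the last step left them, time stands still between calls to the robot, and variables do not carry over. Pictures are saved under pics/ and viewed, about 8 in all and at most 12, crops included, and the job is handed in when it is done.

Besides the shell and the picture viewer there is one more tool, called after ">>>" in YAML: its name, and indented under it one key for each argument. drive_tool: Moves the arm, as the interface text tells. Its arguments: {"type":"object","properties":{"deltas":{"type":"array","items":{"type":"number"}},"grip_force":{"type":"number"}},"required":["deltas"]}

```bash
mkdir -p pics; cat > h.py <<'E'
import numpy as np,cv2
from cell import *
def cam(n):
    s=observe(); d=snapshot(n); f=210/np.tan(np.radians(d['fovy'])/2)
    if 'T' in d: T=np.array(d['T'])
    else:
        from scipy.spatial.transform import Rotation as R
        w=s['tool_rot']; M=np.eye(4); M[:3,:3]=R.from_quat([w[1],w[2],w[3],w[0]]).as_matrix(); M[:3,3]=s['tool_pos']; T=M@np.array(d['mount'])
    return d,f,T
def ray(d,f,T,u,v,z):
    r=T[:3,:3]@np.array([(u-d['cx'])/f,(v-d['cy'])/f,1]); return T[:3,3]+r*(z-T[2,3])/r[2]
def cloud(d,f,T):
    v,u=np.mgrid[:420,:560]; z=d['z_map']; P=np.stack([(u-d['cx'])/f*z,(v-d['cy'])/f*z,z],-1); return P@T[:3,:3].T+T[:3,3]
def save(d,n): cv2.imwrite('pics/'+n+'.png',np.ascontiguousarray(d['pixels'][:,:,::-1]))
E
python3 - <<'E'
from h import *
s=observe();print({k:np.round(v,3) for k,v in s.items()})
for n in ('top','scene'):
    d,f,T=cam(n);save(d,n);np.savez(n+'.npz',**d);print(n,f,d['cx'],d['cy'],np.round(T,3))
a=np.vstack([cv2.imread('pics/top.png')]);
E
```

```text
{'time': np.float64(0.0), 'q': array([ 1.189,  0.6  , -0.003,  1.6  ,  0.002,  0.943, -0.08 ]), 'qd': array([ 0.   ,  0.   , -0.001,  0.   , -0.001,  0.   , -0.003]), 'joint_efforts': array([ 0.0000e+00, -7.7645e+01,  1.5650e+00, -2.5800e+01,  1.2000e-02,
        9.0000e-03,  0.0000e+00]), 'tool_pos': array([ 0.217, -0.691,  0.23 ]), 'tool_rot': array([-0.001,  0.988,  0.152, -0.   ]), 'ft_force': array([-0.153, -0.383, -0.363]), 'torque': array([-0.047,  0.009, -0.024]), 'gripper_width': np.float64(0.085)}
top 405.5725461175126 270.59871455025205 210.28450152938203 [[-0.009 -0.999  0.049  0.571]
 [-0.999  0.011  0.033  0.115]
 [-0.034 -0.049 -0.998  0.806]
 [ 0.     0.     0.     1.   ]]
scene 524.685632131039 279.8272638453973 209.10748999052623 [[ 0.363  0.711 -0.602  1.266]
 [ 0.932 -0.283  0.228 -0.14 ]
 [-0.008 -0.643 -0.766  0.937]
 [ 0.     0.     0.     1.   ]]
```

View pics/top.png

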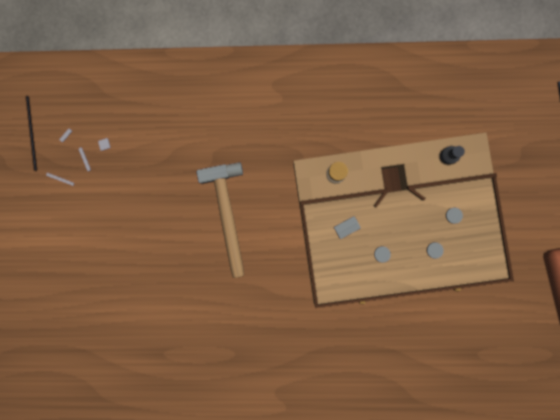

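View pics/scene.png

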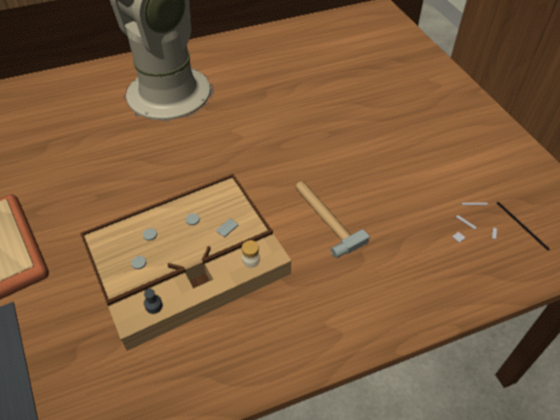

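The top view shows the discs at about (383,254), (435,250) and (454,216), the plate at (347,228) and the gate at (396,190). The jar is at (338,172), the punch at (452,155) and the hammer at (225,220). The scene view agrees with this layout.

```bash
cat > m.py <<'E'
from h import *
def blobs(d,f,T,z=.057):
    hsv=cv2.cvtColor(np.ascontiguousarray(d['pixels']),cv2.COLOR_RGB2HSV)
    m=((hsv[...,1]<70)&(hsv[...,2]>70)).astype(np.uint8); out=[]
    for c in cv2.findContours(m,0,1)[0]:
        if cv2.contourArea(c)<60: continue
        P=np.array([ray(d,f,T,u,v,z)[:2] for u,v in c[:,0]],np.float32)
        r=cv2.minAreaRect(P); M=cv2.moments(P.reshape(-1,1,2)); 
        out.append((np.array([M['m10'],M['m01']])/M['m00'],r[1],r[2]))
    return out
E
python3 - <<'E'
from m import *
for n in ('top','scene'):
    d,f,T=cam(n); P=cloud(d,f,T)
    for b in blobs(d,f,T):
        if np.linalg.norm(b[0]-[.58,-.2])<.25: print(n,np.round(b[0],4),np.round(b[1],4),round(b[2],1))
    m=((P[...,2]>.04)&(P[...,2]<.075)&(d['z_map']>0)).astype(np.uint8)
    c=max(cv2.findContours(m,0,1)[0],key=cv2.contourArea)
    print(n,'boxrect(px depth)',cv2.minAreaRect(P[m>0][:, :2][cv2.drawContours(np.zeros_like(m),[c],-1,1,-1)[m>0]>0].astype(np.float32)))
    # rim outer edge & fence by dark colour
    px=d['pixels'].astype(int); dk=(px.sum(2)<150)&(m>0)
    Q=P[dk][:, :2].astype(np.float32); print('deckz',np.median(P[...,2][(m>0)]), len(Q))
    for nm,uv in dict(fl=(303,203),fr=(494,177),nl=(317,305),nr=(511,279)).items():
        if n=='top': print(nm,np.round(ray(d,f,T,*uv,.058),4))
    if n=='top':
        g=cv2.resize(np.ascontiguousarray(px[120:320,280:520,::-1].astype(np.uint8)),None,fx=3,fy=3,interpolation=2);cv2.imwrite('pics/topc.png',g)
E
```

```text
top [ 0.5259 -0.0627] [0.0289 0.0291] 88.8
top [ 0.5327 -0.1579] [0.0287 0.0291] 88.4
top [0.5755 0.    ] [0.0266 0.0447] 28.1
top [ 0.5954 -0.1943] [0.0292 0.0284] 43.4
top [ 0.7133 -0.2064] [0.0303 0.0229] 12.0
top boxrect(px depth) ((0.5889764428138733, -0.1002475917339325), (0.27576297521591187, 0.3608350157737732), 7.530488014221191)
deckz 0.049076068562151354 284
fl [0.6207 0.0799 0.058 ]
fr [ 0.6641 -0.2675  0.058 ]
nl [0.4346 0.0569 0.058 ]
nr [ 0.4796 -0.2909  0.058 ]
scene [0.6797 0.0163] [0.0328 0.0244] 68.4
scene [ 0.5982 -0.1956] [0.0293 0.0293] 68.4
scene [ 0.5353 -0.1588] [0.0273 0.0306] 77.4
scene [ 0.5789 -0.0015] [0.0272 0.0444] 28.3
scene [ 0.5296 -0.0641] [0.0288 0.0278] 68.3
scene boxrect(px depth) ((0.5903133153915405, -0.1007988452911377), (0.27999845147132874, 0.3607195317745209), 7.439833641052246)
deckz 0.048789686592314196 2203
```

View pics/topc.png

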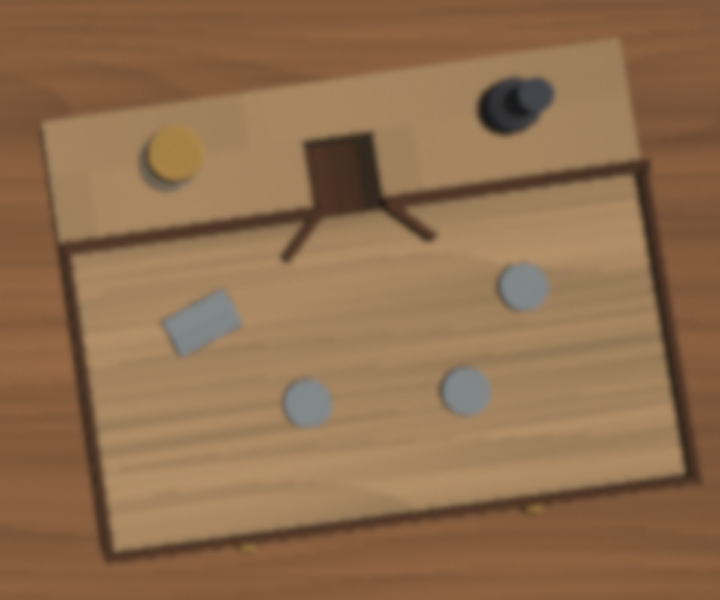

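Each disc can be cradled between partly open fingertips (about 18 mm gap) with the push along tool x. I'll write a helper that works out the moves and start with the left disc.

```bash
cat > go.py <<'E'
from h import *
YAW=7.5; G=np.array([.6416,-.0937]); c,s_=np.cos(np.radians(YAW)),np.sin(np.radians(YAW)); RB=np.array([[c,-s_],[s_,c]])
def box(p): return (RB.T@(np.asarray(p)[:2]-G))*1000
def pose():
    s=observe(); w,x,y,z=s['tool_rot']; yaw=np.degrees(np.arctan2(2*(x*y+w*z),1-2*(y*y+z*z)))
    return np.array(s['tool_pos']),yaw,s
def plan(*pts):
    """pts: box x,y mm of DISC-FRAME point, box yaw deg, tcp z mm, back-off mm of tcp behind the point"""
    p,yaw,s=pose(); t=np.radians(yaw); ax=np.array([np.cos(t),np.sin(t)]); ay=np.array([np.sin(t),-np.cos(t)])
    print('t',round(float(s['time']),2),'box',np.round(box(p),1),'z',round(p[2]*1000,1),'byaw',round(yaw-YAW,1),'w',s['gripper_width'],'F',np.round(s['ft_force'],1))
    for bx,by,a,z,b in pts:
        q=np.array([bx,by])-b*np.array([np.cos(np.radians(a)),np.sin(np.radians(a))])
        w=G+RB@q/1000; e=w-p[:2]; print('  row cm',np.round([e@ax*100,e@ay*100,(p[2]-z/1000)*100],2),'turn',round((yaw-YAW-a+180)%360-180,1))
E
python3 - <<'E'
from go import *
for n in [(.5278,-.0634),(.534,-.1584),(.5968,-.195),(.5772,-.0008)]: print(np.round(box(n),1))
plan((-109,45,-35,150,38),(-109,45,-35,60,38))
E
```

```text
[-108.9   44.9]
[-115.1  -50.1]
[-57.6 -94.6]
[-51.7 100.5]
t 0.2 box [-498.5 -537.1] z 230.7 byaw 10.0 w 0.08576650917471952 F [ 0.2  0.4 -0.1]
  row cm [ 45.75 -53.28   8.07] turn 45.0
  row cm [ 45.75 -53.28  17.07] turn 45.0
```

>>> drive_tool:
  deltas: [45.75, -53.3, 0, 45, -0.58, 45.75, -53.3, 0, 45, -0.58, 45.75, -53.3, 0, 45, -0.58, 45.75, -53.3, 0, 45, -0.58, 45.75, -53.3, 0, 45, -0.58, 45.75, -53.3, 0, 45, -0.58, 45.75, -53.3, 0, 45, -0.58, 45.75, -53.3, 0, 45, -0.58]
  grip_force: 20

```text
time: 1.0
tool_pos: [0.3755, -0.3219, 0.2314]
tool_rot: [0.0, 0.971, -0.238, 0.0]
ft_force: [0.7, 0.0, 0.9]
gripper_width: 0.018
```

```bash
python3 -c "
from go import *
plan((-109,45,-35,150,38),(-109,45,-35,60,38))"
```

```text
t 1.0 box [-293.6 -191.5] z 231.4 byaw -35.0 w 0.018026183276143536 F [0.7 0.  0.9]
  row cm [ -2.26 -29.96   8.14] turn -0.0
  row cm [ -2.26 -29.96  17.14] turn -0.0
```

>>> drive_tool:
  deltas: [-2.3, -30, 0, 0, -0.58, -2.3, -30, 0, 0, -0.58, -2.3, -30, 0, 0, -0.58, -2.3, -30, 0, 0, -0.58, -2.3, -30, 6, 0, -0.58, -2.3, -30, 10, 0, -0.58, -2.3, -30, 10, 0, -0.58, -2.3, -30, 10, 0, -0.58]

```text
time: 1.8
tool_pos: [0.4928, -0.0431, 0.1275]
tool_rot: [0.0, 0.972, -0.235, -0.003]
ft_force: [0.0, 0.5, 0.7]
gripper_width: 0.0183
```

```bash
python3 - <<'E'
from go import *
from m import blobs
d,f,T=cam('wrist'); save(d,'w1')
for b in blobs(d,f,T): print(np.round(box(b[0]),1),np.round(b[1],3),round(b[2]))
plan((-109,45,-35,60,38),(-109,45,-35,54,38))
E
```

```text
[-189.2   76.1] [0.01 0.04] 69
[-162.5  114.6] [0.01 0.04] 56
[-108.9   45.3] [0.029 0.029] 17
[-52.3 100.3] [0.025 0.043] 28
[-114.9  -49. ] [0.029 0.029] 72
[ 46.8 102.7] [0.021 0.02 ] 63
t 1.85 box [-141.4   67.3] z 129.3 byaw -34.8 w 0.01802034882269598 F [0.1 0.6 0.7]
  row cm [ 0.13 -0.03  6.93] turn 0.2
  row cm [ 0.13 -0.03  7.53] turn 0.2
```

View pics/w1.png

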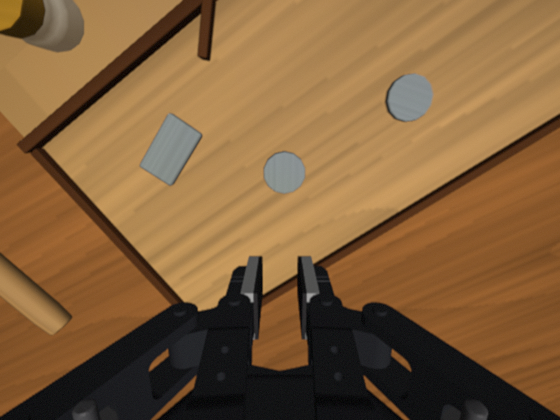

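The wrist view shows disc A at (284,172), centred ahead of the finger gap at (280,265). The wrist measurements match the fixed cameras within 1 mm, so I'll go down.

>>> drive_tool:
  deltas: [0.1, 0, 3, 0, -0.58, 0.1, 0, 6, 0, -0.58, 0.1, 0, 7, 0, -0.58, 0.1, 0, 7.3, 0, -0.58, 0.1, 0, 7.4, 0, -0.58, 0.1, 0, 7.5, 0, -0.58, 0.1, 0, 7.6, 0, -0.58, 0.1, 0, 7.6, 0, -0.58]

```text
time: 2.65
tool_pos: [0.4945, -0.0477, 0.0559]
tool_rot: [-0.0, 0.971, -0.238, 0.001]
ft_force: [-0.6, 0.5, 0.4]
gripper_width: 0.0182
```

```bash
python3 - <<'E'
from go import *
d,f,T=cam('wrist'); save(d,'w2')
plan((-109,45,-35,53,23),(-45,0,-35,53,23))
E
```

```text
t 2.7 box [-139.9   64.9] z 55.8 byaw -35.0 w 0.017972921825907436 F [0.2 0.8 0.2]
  row cm [ 1.37 -0.15  0.28] turn -0.0
  row cm [ 9.19 -0.14  0.28] turn -0.0
```

View pics/w2.png

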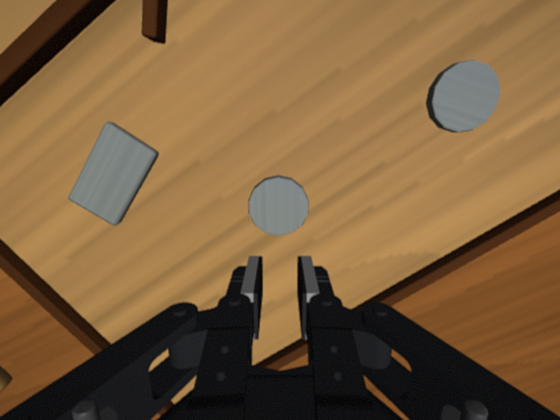

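Disc at (279,205), still centred in the gap. I'll lower a little while watching the force.

>>> drive_tool:
  deltas: [0, -0.15, 0.1, 0, -0.58, 0, -0.15, 0.2, 0, -0.58, 0, -0.15, 0.3, 0, -0.58, 0, -0.15, 0.3, 0, -0.58]

```text
time: 3.1
tool_pos: [0.4947, -0.0463, 0.052]
tool_rot: [0.0, 0.971, -0.238, -0.0]
ft_force: [0.4, -0.4, 0.4]
gripper_width: 0.0181
```

>>> drive_tool:
  deltas: [0.6, 0, 0, 0, -0.58, 1.2, 0, 0, 0, -0.58, 1.8, 0, 0, 0, -0.58, 2.4, 0, 0, 0, -0.58, 3.0, 0, 0, 0, -0.58, 3.6, 0, 0, 0, -0.58, 4.0, 0, 0, 0, -0.58, 4.0, 0, 0, 0, -0.58]

```text
time: 3.9
tool_pos: [0.531, -0.0652, 0.0522]
tool_rot: [0.0, 0.971, -0.238, 0.0]
ft_force: [-0.1, -0.6, -0.1]
gripper_width: 0.0181
```

```bash
python3 - <<'E'
from go import *
from m import blobs
d,f,T=cam('wrist'); save(d,'w3')
for b in blobs(d,f,T): print(np.round(box(b[0]),1),np.round(b[1],3),round(b[2]))
plan((-45,0,-35,53,23),(-45,0,0,53,23))
E
```

```text
[-113.9   31.4] [0.007 0.026] 69
[-96.6  56.1] [0.007 0.026] 56
[-51.5  99.1] [0.025 0.045] 28
[-84.8  29.2] [0.028 0.03 ] 64
[-113.9  -48.7] [0.029 0.028] 46
[-60.9 -89.7] [0.028 0.017] 62
t 3.95 box [-106.4   43. ] z 52.2 byaw -35.1 w 0.01791282478359059 F [ 0.8 -0.2  0.2]
  row cm [ 5.19 -0.01 -0.08] turn -0.1
  row cm [ 5.61  1.31 -0.08] turn -35.1
```

View pics/w3.png

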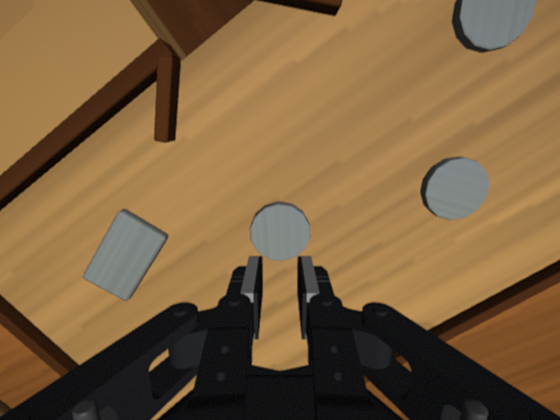

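Disc A is cradled, seen at (280,231) and measured 25.6 mm ahead of the TCP. I'll push on to the staging point on the gate axis.

>>> drive_tool:
  deltas: [0.7, 0, 0, 0, -0.58, 1.4, 0, 0, 0, -0.58, 2.1, 0, 0, 0, -0.58, 2.8, 0, 0, 0, -0.58, 3.5, 0, 0, 0, -0.58, 4.2, 0, 0, 0, -0.58, 4.9, 0, 0, 0, -0.58, 4.9, 0, 0, 0, -0.58]

```text
time: 4.75
tool_pos: [0.5749, -0.0881, 0.0523]
tool_rot: [0.0, 0.971, -0.238, 0.001]
ft_force: [0.1, -0.2, 0.5]
gripper_width: 0.0179
```

```bash
python3 - <<'E'
from go import *
B=25.5
plan(*[(-45,0,a,52,B) for a in (-30,-25,-20,-15,-10,-5,0)])
E
```

```text
t 4.75 box [-65.4  14.3] z 52.3 byaw -35.1 w 0.017927686614022633 F [ 0.1 -0.2  0.5]
  row cm [-0.05  0.22  0.03] turn -5.1
  row cm [-0.02  0.44  0.03] turn -10.1
  row cm [0.03 0.66 0.03] turn -15.1
  row cm [0.09 0.87 0.03] turn -20.1
  row cm [0.18 1.07 0.03] turn -25.1
  row cm [0.28 1.27 0.03] turn -30.1
  row cm [0.4  1.46 0.03] turn -35.1
```

>>> drive_tool:
  deltas: [-0.03, 0.22, 0, -5, -0.58, 0, 0.44, 0, -10, -0.58, 0.05, 0.66, 0, -15, -0.58, 0.12, 0.87, 0, -20, -0.58, 0.2, 1.07, 0, -25, -0.58, 0.3, 1.27, 0, -30, -0.58, 0.42, 1.46, 0, -35, -0.58, 0.42, 1.46, 0, -35, -0.58]

```text
time: 5.55
tool_pos: [0.5706, -0.1028, 0.0523]
tool_rot: [-0.0, 0.998, 0.065, -0.0]
ft_force: [-0.6, -0.2, 0.4]
gripper_width: 0.0178
```

```bash
python3 - <<'E'
from go import *
from m import blobs
d,f,T=cam('wrist'); save(d,'w4')
for b in blobs(d,f,T): print(np.round(box(b[0]),1),np.round(b[1],3),round(b[2]))
# gate opening: dark rim pixels at fence top z=.062
plan((0,0,0,52,25.5),(6,0,0,52,25.5))
E
```

```text
[-56.2 -92.2] [0.029 0.028] 20
[-50.1  99.1] [0.025 0.045] 28
[-44.    1.5] [0.028 0.029] 36
[ 43.8 104.6] [0.011 0.027] 41
t 5.6 box [-71.6   0.5] z 52.3 byaw -0.2 w 0.017982655209521647 F [-0.2 -0.6 -0.1]
  row cm [4.61 0.03 0.03] turn -0.2
  row cm [5.21 0.03 0.03] turn -0.2
```

View pics/w4.png

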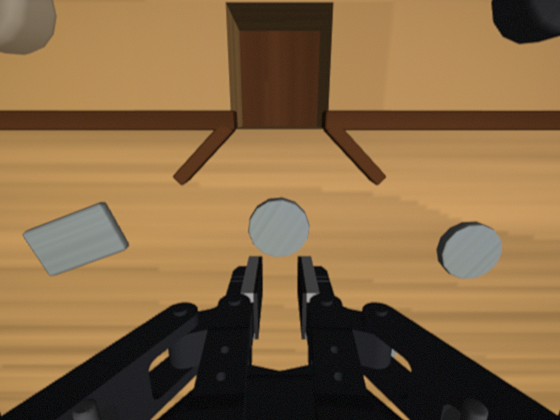

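The disc (279,227) lies in line with the gate (centre about px 281) and is measured at y≈1 mm. I'll push it straight through.

>>> drive_tool:
  deltas: [0.7, 0, 0, 0, -0.58, 1.4, 0, 0, 0, -0.58, 2.1, 0, 0, 0, -0.58, 2.8, 0, 0, 0, -0.58, 3.5, 0, 0, 0, -0.58, 4.2, 0, 0, 0, -0.58, 4.7, 0, 0, 0, -0.58, 5.0, 0, 0, 0, -0.58]

```text
time: 6.4
tool_pos: [0.6208, -0.0958, 0.0522]
tool_rot: [-0.0, 0.998, 0.065, 0.0]
ft_force: [-0.5, -0.6, 0.8]
gripper_width: 0.0178
```

>>> drive_tool:
  deltas: [0, 0, 0, 0, -0.58, 0, 0, 0, 0, -0.58]

```text
time: 6.6
tool_pos: [0.6202, -0.0959, 0.0522]
tool_rot: [0.0, 0.998, 0.065, -0.0]
ft_force: [0.3, 0.1, -0.1]
gripper_width: 0.0181
```

```bash
python3 - <<'E'
from go import *
from m import blobs
d,f,T=cam('wrist'); save(d,'w5')
for b in blobs(d,f,T): print(np.round(box(b[0]),1),np.round(b[1],3),round(b[2]))
plan((6,0,0,52,25.5))
E
```

```text
[-112.5  117.5] [0.005 0.01 ] 8
[-52.5 -94. ] [0.028 0.021] 62
[-48.8  99.6] [0.026 0.046] 28
[15.8  0.2] [0.013 0.023] 8
[ 50.5 105.5] [0.037 0.031] 5
t 6.65 box [-21.6   0.6] z 52.2 byaw -0.0 w 0.018022642049238657 F [-0.7  0.8 -0.6]
  row cm [0.21 0.06 0.02] turn -0.0
```

View pics/w5.png

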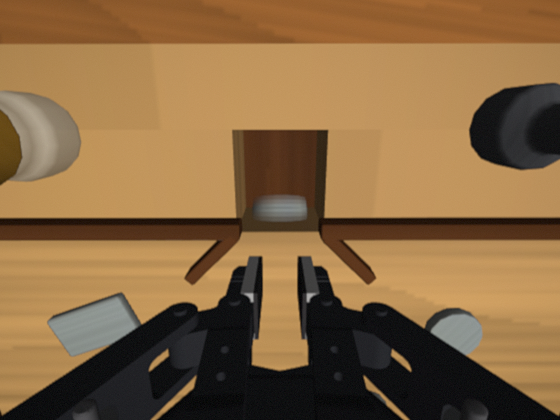

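Disc A has dropped into the slot: it shows only inside the well at (281,208). Next is disc B. I'll back out, lift, and line up behind it.

```bash
python3 - <<'E'
from go import *
plan((-50,0,0,52,25.5),(-50,0,0,92,25.5),(-115,-49.5,35.5,92,39),(-115,-49.5,35.5,52,39))
E
```

```text
t 6.65 box [-21.6   0.6] z 52.2 byaw -0.0 w 0.018022642049238657 F [-0.7  0.8 -0.6]
  row cm [-5.39  0.06  0.02] turn -0.0
  row cm [-5.39  0.06 -3.98] turn -0.0
  row cm [-12.51   7.28  -3.98] turn -35.5
  row cm [-12.51   7.28   0.02] turn -35.5
```

>>> drive_tool:
  deltas: [-3, 0, 0, 0, -0.58, -5.4, 0, 0, 0, -0.58, -5.4, 0, -4, 0, -0.58, -12.5, 7.3, -4, -35.5, -0.58, -12.5, 7.3, -4, -35.5, -0.58, -12.5, 7.3, -4, -35.5, -0.58, -12.5, 7.3, -4, -35.5, -0.58, -12.5, 7.3, -4, -35.5, -0.58]

```text
time: 7.45
tool_pos: [0.5054, -0.1853, 0.0924]
tool_rot: [-0.0, 0.93, 0.367, 0.0]
ft_force: [0.1, 0.1, 0.2]
gripper_width: 0.0176
```

>>> drive_tool:
  deltas: [0, 0, 0, 0, -0.58, 0, 0, 0, 0, -0.58]

```text
time: 7.65
tool_pos: [0.506, -0.1842, 0.0922]
tool_rot: [-0.0, 0.931, 0.365, -0.0]
ft_force: [-0.2, 0.5, 0.3]
gripper_width: 0.018
```

```bash
python3 - <<'E'
from go import *
from m import blobs
d,f,T=cam('wrist'); save(d,'w6')
for b in blobs(d,f,T): print(np.round(box(b[0]),1),np.round(b[1],3),round(b[2]))
plan((-115,-49.5,35.5,52,39))
E
```

```text
[-114.7  -49.1] [0.029 0.028] 43
[-57.7 -92.8] [0.029 0.028] 24
t 7.7 box [-146.2  -71.9] z 92.2 byaw 35.4 w 0.017914226896070296 F [-0.9  0.2  0.9]
  row cm [-0.06 -0.01  4.02] turn -0.1
```

>>> drive_tool:
  deltas: [0, 0, 2.5, 0, -0.58, 0, 0, 4, 0, -0.58, 0, 0, 4, 0, -0.58, 0.6, 0, 4, 0, -0.58, 1.2, 0, 4, 0, -0.58, 1.8, 0, 4, 0, -0.58, 2.4, 0, 4, 0, -0.58, 3, 0, 4, 0, -0.58]

```text
time: 8.5
tool_pos: [0.5283, -0.1636, 0.0524]
tool_rot: [0.0, 0.931, 0.366, 0.0]
ft_force: [0.4, 0.2, -0.3]
gripper_width: 0.0179
```

>>> drive_tool:
  deltas: [0.8, 0, 0, 0, -0.58, 1.6, 0, 0, 0, -0.58, 2.4, 0, 0, 0, -0.58, 3.2, 0, 0, 0, -0.58, 4, 0, 0, 0, -0.58, 4.8, 0, 0, 0, -0.58, 5.6, 0, 0, 0, -0.58, 5.6, 0, 0, 0, -0.58]

```text
time: 9.3
tool_pos: [0.57, -0.1246, 0.0523]
tool_rot: [-0.0, 0.93, 0.367, 0.001]
ft_force: [1.5, -0.3, -0.1]
gripper_width: 0.018
```

```bash
python3 - <<'E'
from go import *
from m import blobs
d,f,T=cam('wrist'); save(d,'w7')
for b in blobs(d,f,T): print(np.round(box(b[0]),1),np.round(b[1],3),round(b[2]))
plan((-45,0,35.5,52,25.5),*[(-45,0,a,52,25.3) for a in (30,25,20,15,10,5,0)])
E
```

```text
[-48.9 -91.6] [0.012 0.027] 8
[-54.1  -6.4] [0.029 0.028] 43
[18.4  7.1] [0.022 0.022] 43
[-50.8  99.7] [0.025 0.044] 28
t 9.35 box [-75.8 -21.9] z 52.2 byaw 35.5 w 0.01818573700997685 F [-0.4  0.1 -1. ]
  row cm [1.22 0.01 0.02] turn 0.0
  row cm [ 1.26 -0.24  0.02] turn 5.5
  row cm [ 1.29 -0.45  0.02] turn 10.5
  row cm [ 1.34 -0.67  0.02] turn 15.5
  row cm [ 1.4  -0.88  0.02] turn 20.5
  row cm [ 1.49 -1.08  0.02] turn 25.5
  row cm [ 1.59 -1.28  0.02] turn 30.5
  row cm [ 1.71 -1.46  0.02] turn 35.5
```

>>> drive_tool:
  deltas: [0.7, 0, 0, 0, -0.58, 1.2, 0, 0, 0, -0.58, 1.27, -0.24, 0, 5.5, -0.58, 1.31, -0.56, 0, 13, -0.58, 1.4, -0.88, 0, 20.5, -0.58, 1.55, -1.18, 0, 28, -0.58, 1.72, -1.46, 0, 35.5, -0.58, 1.72, -1.46, 0, 35.5, -0.58]

```text
time: 10.15
tool_pos: [0.5717, -0.1026, 0.0523]
tool_rot: [-0.0, 0.998, 0.065, 0.0]
ft_force: [0.5, 0.4, -0.2]
gripper_width: 0.0183
```

```bash
python3 - <<'E'
from go import *
from m import blobs
d,f,T=cam('wrist'); save(d,'w8')
for b in blobs(d,f,T): print(np.round(box(b[0]),1),np.round(b[1],3),round(b[2]))
plan((4,0,0,52,25.5))
E
```

```text
[-55.9 -92.3] [0.028 0.029] 63
[-50.3  99. ] [0.025 0.045] 28
[-44.4  -0.7] [0.029 0.028] 14
[23.3  1.4] [0.022 0.022] 7
[ 44.6 103.8] [0.013 0.027] 36
t 10.2 box [-70.5  -0. ] z 52.3 byaw 0.2 w 0.0175944217813148 F [-0.1 -0.5 -0.4]
  row cm [4.9  0.01 0.03] turn 0.2
```

>>> drive_tool:
  deltas: [0.7, 0, 0, 0, -0.58, 1.4, 0, 0, 0, -0.58, 2.1, 0, 0, 0, -0.58, 2.8, 0, 0, 0, -0.58, 3.5, 0, 0, 0, -0.58, 4.2, 0, 0, 0, -0.58, 4.6, 0, 0, 0, -0.58, 4.9, 0, 0, 0, -0.58]

```text
time: 11.0
tool_pos: [0.6204, -0.097, 0.0522]
tool_rot: [0.0, 0.998, 0.065, -0.0]
ft_force: [-0.8, -0.4, 1.0]
gripper_width: 0.0178
```

>>> drive_tool:
  deltas: [0, 0, 0, 0, -0.58, 0, 0, 0, 0, -0.58]

```text
time: 11.2
tool_pos: [0.6199, -0.0971, 0.0522]
tool_rot: [0.0, 0.998, 0.065, -0.0]
ft_force: [-0.7, -0.4, 0.7]
gripper_width: 0.0178
```

```bash
python3 - <<'E'
from go import *
from m import blobs
d,f,T=cam('wrist'); save(d,'w9')
for b in blobs(d,f,T): print(np.round(box(b[0]),1),np.round(b[1],3),round(b[2]))
P=cloud(d,f,T);q=(P[...,:2]-G)@RB;m=(abs(q[...,0]-22)<22)&(abs(q[...,1])<18)&(d['z_map']>0);print('slot z pct',np.percentile(P[...,2][m],[5,50,95,100]))
plan((-50,0,0,92,25.5),(-56.5,-93,85,92,40))
E
```

```text
[-52.4 -94.1] [0.029 0.02 ] 62
[-48.9  99.3] [0.026 0.046] 28
[ 9.6 -1. ] [0.012 0.025] 10
[35.7  1.1] [0.022 0.022] 8
[ 50.4 105.2] [0.037 0.03 ] 3
slot z pct [-0.00196396  0.04832695  0.07005546  0.14845611]
t 11.25 box [-22.1  -0.6] z 52.2 byaw -0.0 w 0.017736162328441843 F [ 0.3 -0.5 -0.7]
  row cm [-5.34 -0.06 -3.98] turn -0.0
  row cm [-3.78 13.23 -3.98] turn -85.0
```

View pics/w9.png

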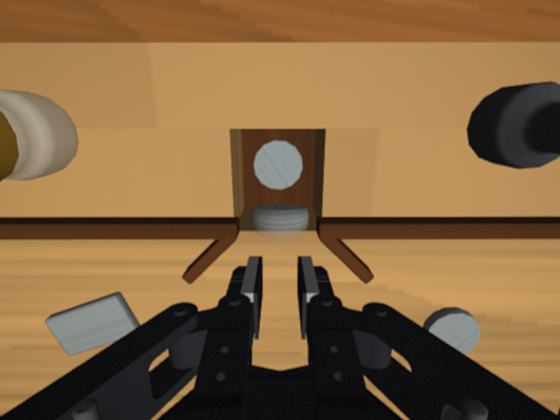

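One disc lies flat in the slot at (278,165). The second is at (280,218), at the near edge of the well, possibly still tilting in. I'll back off and check its height.

>>> drive_tool:
  deltas: [-2.5, 0, 0, 0, -0.58, -5.3, 0, 0, 0, -0.58, -5.3, 0, 0, 0, -0.58, -5.3, 0, -4, 0, -0.58, -5.3, 0, -8, 0, -0.58, -5.3, 0, -8, 0, -0.58]

```text
time: 11.85
tool_pos: [0.5703, -0.1044, 0.1369]
tool_rot: [0.001, 0.998, 0.065, 0.004]
ft_force: [0.7, -0.3, 0.1]
gripper_width: 0.018
```

```bash
python3 - <<'E'
from go import *
from m import blobs
d,f,T=cam('wrist'); save(d,'w10')
P=cloud(d,f,T)
for b in blobs(d,f,T): print(np.round(box(b[0]),1),np.round(b[1],3),round(b[2]))
q=(P[...,:2]-G)@RB*1000
px=d['pixels'].astype(int); hsv=cv2.cvtColor(np.ascontiguousarray(d['pixels']),cv2.COLOR_RGB2HSV)
m=(hsv[...,1]<70)&(hsv[...,2]>70)&(q[...,0]>-15)&(q[...,0]<50)&(abs(q[...,1])<22)
n,l,st,c=cv2.connectedComponentsWithStats(m.astype(np.uint8))
for i in range(1,n):
    if st[i,4]>30:
        k=l==i; print(st[i],'box',np.round(np.median(q[k],0),1),np.round(np.percentile(q[k][:,0],[2,98]),1),'z',np.round(np.percentile(P[k][:,2],[2,50,98])*1000,1))
plan((-56.5,-93,85,132,40))
E
```

```text
[-56.4 -92.5] [0.028 0.029] 7
[-50.8 100.1] [0.025 0.044] 28
[20.7  0.9] [0.032 0.025] 7
[ 49.7 101.2] [0.024 0.035] 87
[ 259   69   38   51 1578] box [24.   1.4] [ 5.9 41.7] z [ 4.5 18.  19.9]
t 11.9 box [-73.  -1.] z 134.9 byaw -0.1 w 0.017882060101928058 F [ 1.  -0.   0.4]
  row cm [ 1.32 13.18  0.29] turn -85.1
```

View pics/w10.png

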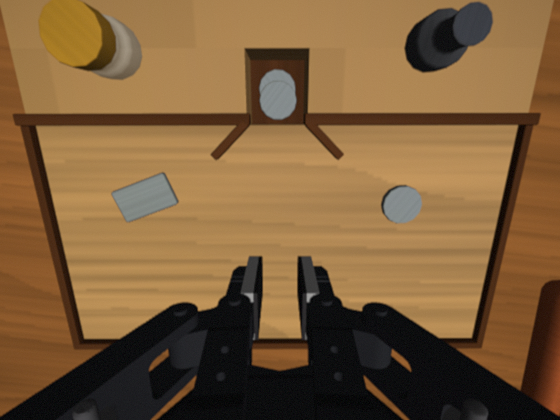

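Both discs are down in the well around (277,93), with nothing above 20 mm. Next is disc C at (402,204), box about (-57,-93).

>>> drive_tool:
  deltas: [1.3, 13.2, 0, -85, -0.58, 1.3, 13.2, 0, -85, -0.58, 1.3, 13.2, 0, -85, -0.58, 1.3, 13.2, 0, -85, -0.58, 1.3, 13.2, 0, -85, -0.58, 1.3, 13.2, 0, -85, -0.58, 1.3, 13.2, 0, -85, -0.58, 1.3, 13.2, 0, -85, -0.58]

```text
time: 12.7
tool_pos: [0.5972, -0.2331, 0.131]
tool_rot: [-0.001, 0.785, 0.62, -0.0]
ft_force: [0.7, -0.7, -0.4]
gripper_width: 0.018
```

```bash
python3 - <<'E'
from go import *
from m import blobs
plan((-57,-93,85,92,40))
E
```

```text
t 12.7 box [ -62.2 -132.4] z 131.0 byaw 69.1 w 0.017951170615186657 F [ 0.7 -0.7 -0.4]
  row cm [0.02 0.18 3.9 ] turn -15.9
```

>>> drive_tool:
  deltas: [0, 0.1, 2, -8, -0.58, 0, 0.2, 3.9, -16, -0.58, 0, 0.2, 3.9, -16, -0.58, 0, 0.2, 3.9, -16, -0.58]

```text
time: 13.1
tool_pos: [0.5991, -0.2334, 0.0924]
tool_rot: [-0.001, 0.695, 0.719, -0.0]
ft_force: [-0.4, 0.2, 0.6]
gripper_width: 0.018
```

```bash
python3 - <<'E'
from go import *
from m import blobs
d,f,T=cam('wrist'); save(d,'w11')
for b in blobs(d,f,T): print(np.round(box(b[0]),1),np.round(b[1],3),round(b[2]))
plan((-57,-93,85,52.2,40),(-49,0,85,52.2,25.5))
E
```

```text
[ -42.8 -169.6] [0.008 0.008] 2
[  84.2 -115.2] [0.026 0.025] 2
[-57.1 -93.2] [0.028 0.029] 2
[ 11.  -12.6] [0.025 0.016] 2
t 13.15 box [ -59.9 -133.1] z 93.2 byaw 84.5 w 0.018132862520921084 F [0.8 0.8 0.3]
  row cm [ 0.02 -0.06  4.1 ] turn -0.5
  row cm [10.81 -0.17  4.1 ] turn -0.5
```

>>> drive_tool:
  deltas: [0, 0, 2.5, 0, -0.58, 0, 0, 4, 0, -0.58, 0, 0, 4, 0, -0.58, 0.7, 0, 4, 0, -0.58, 1.4, 0, 4, 0, -0.58, 2.1, -0.1, 4, 0, -0.58, 2.9, -0.1, 4, 0, -0.58, 3.7, -0.2, 4, 0, -0.58]

```text
time: 13.95
tool_pos: [0.5963, -0.196, 0.0537]
tool_rot: [0.0, 0.693, 0.721, 0.0]
ft_force: [0.8, -0.5, -0.9]
gripper_width: 0.018
```

>>> drive_tool:
  deltas: [0.9, 0, 0, 0, -0.58, 1.8, 0, 0, 0, -0.58, 2.7, -0.1, 0, 0, -0.58, 3.6, -0.1, 0, 0, -0.58, 4.5, -0.1, 0, 0, -0.58, 5.4, -0.2, 0, 0, -0.58, 6.3, -0.2, 0, 0, -0.58, 6.3, -0.2, 0, 0, -0.58]

```text
time: 14.75
tool_pos: [0.5916, -0.1319, 0.0533]
tool_rot: [-0.0, 0.693, 0.721, 0.0]
ft_force: [0.4, 0.3, -0.4]
gripper_width: 0.0178
```

```bash
python3 - <<'E'
from go import *
from m import blobs
d,f,T=cam('wrist'); save(d,'w12')
for b in blobs(d,f,T): print(np.round(box(b[0]),1),np.round(b[1],3),round(b[2]))
plan((-53,0,85,52.2,25.5))
E
```

```text
[-38.8 -42.6] [0.006 0.006] 2
[-69.7 -40. ] [0.004 0.008] 42
[-51.5  -6.6] [0.028 0.029] 1
[ 8.7 11.1] [0.022 0.024] 8
[-48.5  84.5] [0.028 0.014] 2
t 14.8 box [-54.7 -32.3] z 53.3 byaw 84.8 w 0.0181782472465479 F [ 0.1 -0.1 -0.6]
  row cm [ 0.68 -0.12  0.11] turn -0.2
```

>>> drive_tool:
  deltas: [0.4, 0, 0, 0, -0.58, 0.7, 0, 0, 0, -0.58, 0.7, 0, 0, 0, -0.58, -1, 0, 0, 0, -0.58, -2, 0, 0, 0, -0.58, -2, 0, -4, 0, -0.58, -2, 0, -4, 0, -0.58]

```text
time: 15.5
tool_pos: [0.5942, -0.1561, 0.0965]
tool_rot: [0.002, 0.694, 0.72, 0.001]
ft_force: [0.5, 0.0, 0.8]
gripper_width: 0.0178
```

```bash
python3 - <<'E'
from go import *
from m import blobs
d,f,T=cam('wrist'); save(d,'w13')
for b in blobs(d,f,T): print(np.round(box(b[0]),1),np.round(b[1],3),round(b[2]))
plan((-51,0,0,92,42))
E
```

```text
[  81.4 -136.9] [0.025 0.024] 2
[-37.  -95.1] [0.008 0.008] 2
[-51.1  -1.8] [0.029 0.028] 64
[11.   5.3] [0.026 0.025] 11
[-53.6  78. ] [0.01  0.003] 2
t 15.55 box [-55.8 -55.3] z 95.1 byaw 84.6 w 0.018285445321319184 F [-0.3  0.3 -0.3]
  row cm [ 5.16 -4.22  0.31] turn 84.6
```

>>> drive_tool:
  deltas: [5, -4.2, 0, 84.6, -0.58, 5, -4.2, 0, 84.6, -0.58, 5, -4.2, 0, 84.6, -0.58, 5, -4.2, 0, 84.6, -0.58, 5, -4.2, 0, 84.6, -0.58, 5, -4.2, 0, 84.6, -0.58, 5, -4.2, 0, 84.6, -0.58, 5, -4.2, 0, 84.6, -0.58]

```text
time: 16.35
tool_pos: [0.5481, -0.1065, 0.0927]
tool_rot: [0.0, 0.98, 0.2, -0.0]
ft_force: [0.0, 0.3, -0.4]
gripper_width: 0.0179
```

>>> drive_tool:
  deltas: [0, 0, 0, 8, -0.58, 0, 0, 0, 16, -0.58, 0, 0, 0, 16, -0.58, 0, 0, 0, 16, -0.58]

```text
time: 16.75
tool_pos: [0.5483, -0.106, 0.0929]
tool_rot: [0.0, 0.998, 0.067, -0.0]
ft_force: [0.5, 0.0, 0.2]
gripper_width: 0.0179
```

```bash
python3 - <<'E'
from go import *
from m import blobs
d,f,T=cam('wrist'); save(d,'w14')
for b in blobs(d,f,T): print(np.round(box(b[0]),1),np.round(b[1],3),round(b[2]))
plan((-51,-1,0,52.2,40))
E
```

```text
[-50.4  -2.3] [0.028 0.029] 52
[-51.   99.7] [0.025 0.044] 28
[16.2  1.1] [0.029 0.024] 8
[ 37.8 110.7] [0.003 0.013] 8
t 16.8 box [-94.1   0.1] z 93.0 byaw 0.2 w 0.01821450280426657 F [ 0.1 -0.4 -0.6]
  row cm [0.31 0.11 4.08] turn 0.2
```

>>> drive_tool:
  deltas: [0, 0.2, 2.5, 0, -0.58, 0, 0.2, 4.1, 0, -0.58, 0, 0.2, 4.1, 0, -0.58, 0.8, 0.2, 4.1, 0, -0.58, 1.6, 0.2, 4.1, 0, -0.58, 2.3, 0.2, 4.1, 0, -0.58, 2.9, 0.1, 4.1, 0, -0.58, 3.5, 0.1, 4.1, 0, -0.58]

```text
time: 17.6
tool_pos: [0.5839, -0.1017, 0.0523]
tool_rot: [-0.0, 0.998, 0.065, 0.0]
ft_force: [-0.8, 0.5, 0.5]
gripper_width: 0.0181
```

```bash
python3 - <<'E'
from go import *
from m import blobs
d,f,T=cam('wrist'); save(d,'w15')
for b in blobs(d,f,T): print(np.round(box(b[0]),1),np.round(b[1],3),round(b[2]))
plan((4,0,0,52.2,25.5))
E
```

```text
[-49.3  98.9] [0.025 0.046] 28
[-33.4   0.3] [0.029 0.028] 9
[23.2  0.9] [0.029 0.023] 8
[ 50.  102.9] [0.022 0.032] 82
t 17.65 box [-57.2  -0.3] z 52.4 byaw 0.0 w 0.018077984986688247 F [ 1.6  0.4 -0.2]
  row cm [ 3.57 -0.03  0.02] turn 0.0
```

>>> drive_tool:
  deltas: [0.6, 0, 0, 0, -0.58, 1.2, 0, 0, 0, -0.58, 1.8, 0, 0, 0, -0.58, 2.4, 0, 0, 0, -0.58, 3, 0, 0, 0, -0.58, 3.4, 0, 0, 0, -0.58, 3.6, 0, 0, 0, -0.58, 3.6, 0, 0, 0, -0.58]

```text
time: 18.45
tool_pos: [0.6192, -0.0972, 0.0522]
tool_rot: [-0.0, 0.998, 0.065, 0.0]
ft_force: [0.3, 0.5, 0.0]
gripper_width: 0.018
```

>>> drive_tool:
  deltas: [0, 0, 0, 0, -0.58, -2.5, 0, 0, 0, -0.58, -5.3, 0, 0, 0, -0.58, -5.3, 0, 0, 0, -0.58, -5.3, 0, -4, 0, -0.58, -5.3, 0, -8, 0, -0.58, -5.3, 0, -8, 0, -0.58, -5.3, 0, -8, 0, -0.58]

```text
time: 19.25
tool_pos: [0.5673, -0.1043, 0.1334]
tool_rot: [0.0, 0.998, 0.065, 0.001]
ft_force: [-0.7, 0.8, -0.8]
gripper_width: 0.018
```

```bash
python3 - <<'E'
from go import *
from m import blobs
d,f,T=cam('wrist'); save(d,'w16')
P=cloud(d,f,T)
for b in blobs(d,f,T): print(np.round(box(b[0]),1),np.round(b[1],3),round(b[2]))
q=(P[...,:2]-G)@RB*1000
hsv=cv2.cvtColor(np.ascontiguousarray(d['pixels']),cv2.COLOR_RGB2HSV)
m=(hsv[...,1]<70)&(hsv[...,2]>70)&(q[...,0]>-15)&(q[...,0]<50)&(abs(q[...,1])<22)
n,l,st,c=cv2.connectedComponentsWithStats(m.astype(np.uint8))
for i in range(1,n):
    if st[i,4]>30:
        k=l==i; print(st[i],'box',np.round(np.median(q[k],0),1),np.round(np.percentile(q[k][:,0],[2,98]),1),'z',np.round(np.percentile(P[k][:,2],[2,50,98])*1000,1))
plan((-250,0,0,230,0))
E
```

```text
[-50.9 100.1] [0.025 0.044] 28
[18.9  0.4] [0.035 0.026] 12
[ 49.9 101.3] [0.023 0.034] 89
[ 259   62   41   58 1852] box [21.3  0.4] [ 3.  41.9] z [ 4.9 24.3 34.9]
t 19.3 box [-75.8  -0.6] z 132.3 byaw -0.0 w 0.017922709022386105 F [ 0.2 -0.  -1.7]
  row cm [-17.42  -0.05  -9.77] turn -0.0
```

View pics/w16.png

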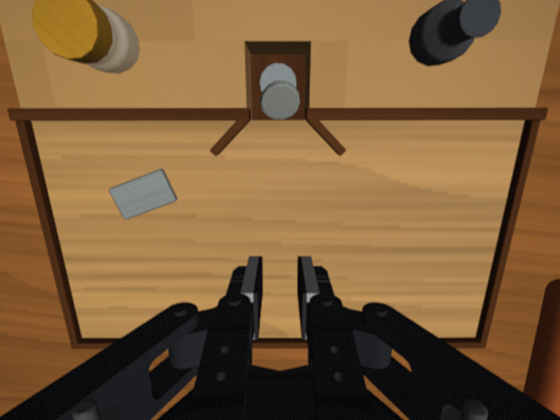

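The deck now holds only the plate. The discs are stacked in the slot near (279,95), the highest at 35 mm, which is 15 mm below the deck. I'll retreat upward and check again with the top camera.

>>> drive_tool:
  deltas: [-2, 0, -5, 0, -0.58, -4, 0, -10, 0, -0.58, -6, 0, -14, 0, -0.58, -6, 0, -14, 0, -0.58, -6, 0, -14, 0, -0.58, -6, 0, -14, 0, -0.58, -6, 0, -14, 0, -0.58]

```text
time: 20.0
tool_pos: [0.5067, -0.1117, 0.2704]
tool_rot: [-0.0, 0.998, 0.065, -0.001]
ft_force: [-0.2, -0.5, -0.2]
gripper_width: 0.0179
```

```bash
python3 - <<'E'
from go import *
from m import blobs
for n in('wrist','scene'):
    d,f,T=cam(n)
    for b in blobs(d,f,T):
        x=box(b[0])
        if abs(x[0]+50)<150 and abs(x[1])<180: print(n,np.round(x,1),np.round(b[1],3),round(b[2]))
o=np.load('scene.npz'); df=np.abs(d['pixels'].astype(int)-o['pixels']).sum(2)>90
n,l,st,c=cv2.connectedComponentsWithStats(df.astype(np.uint8)); print('scene changes',[tuple(x) for x in st[1:] if x[4]>40])
P=cloud(*cam('wrist')); q=(P[...,:2]-G)@RB*1000; m=(abs(q[...,0]-22)<18)&(abs(q[...,1])<17); print('slot max z',np.percentile(P[...,2][m],[50,99]))
s=observe();print(s['tool_pos'],s['time'],s['ft_force'],np.abs(s['qd']).max())
finish_job()
E
```

```text
wrist [-51.7 101.1] [0.025 0.044] 28
wrist [15.4  0.7] [0.031 0.029] 7
wrist [ 44.1 100.3] [0.012 0.027] 54
scene [39.9 -6.3] [0.029 0.03 ] 10
scene [ 52.1 103.9] [0.033 0.024] 68
scene [-50.1  99.6] [0.027 0.044] 28
scene changes [(np.int32(83), np.int32(0), np.int32(49), np.int32(63), np.int32(1868)), (np.int32(125), np.int32(0), np.int32(55), np.int32(57), np.int32(1804)), (np.int32(100), np.int32(51), np.int32(76), np.int32(99), np.int32(3832)), (np.int32(187), np.int32(216), np.int32(13), np.int32(10), np.int32(74)), (np.int32(145), np.int32(232), np.int32(12), np.int32(9), np.int32(49)), (np.int32(133), np.int32(261), np.int32(14), np.int32(9), np.int32(63)), (np.int32(190), np.int32(272), np.int32(17), np.int32(16), np.int32(166))]
slot max z [0.02516004 0.03523581]
[ 0.50684841 -0.11178996  0.27098708] 20.15 [ 0.36208447  0.05200653 -0.74667517] 0.008273880957225227
the job is handed in; nothing more can be done
```

All three discs were pushed through the gate one at a time and dropped into the slot. I cradled each one between the partly open fingertips and never gripped or lifted it. The job was handed in at 20.2 s of robot time.

- **Discs:** the last wrist and scene pictures show none left on the deck. The stack in the slot tops out at 35 mm, which is 15 mm below the deck.
- **Bystanders:** the plate is at its starting position within about 1.5 mm of measurement scatter. The before-and-after scene comparison shows changes only at the arm, the three disc start spots and the slot. The punch, jar and hammer show no change.
- **Arm:** it finished stationary at 0.27 m height, clear of everything, with under 1 N on the wrist.

No check failed or disagreed. I said I would recheck with the top camera, but used the wrist and scene cameras instead.

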